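# Tuck a flashing strip under the shingle of a model roof

## Task

On the classroom bench, flip the holder's cam lever fully over, away from the flashing strip, to free the strip, then take the strip out of the holder. Slide the front edge of its base about 35 mm under the lapped shingle of the model roof, centred and square to the shingle's lip, without lifting the shingle. Finish while still holding the strip, pressed firmly down flat on the roof board, with everything else left where it stands.

Things in the scene. Friction and masses are not known exactly. Their poses are not given: they have to be found in the camera images.
- flashing_grip (a point): Loose flashing strip, aluminium L-section, 0.16 kg: flat base 90 mm deep (x), 120 wide (y), 4 thick; upstand 10 mm thick along its rear (-x) edge, full width, top 45 mm above the base's underside. Point: middle of the upstand's width and thickness, 30 mm above the underside, where to grip. x points from upstand to the base's front edge, y along the strip, z up.
- flashing_edge (a point): Middle of the front edge of the flashing strip's base, on its underside: 85 mm ahead (+x) of flashing_grip and 30 mm below it; same axes.
- holder: Fixed wooden board 190 (x) by 150 mm (y), 12 thick; origin on the bench, 15 mm in -x of the board's middle; x points from the strip to the cam lever, z up. The strip starts flat on it, upstand at -x, grip point near x = -60 mm, axes alike, between aluminium stops 8 to 10 mm high at its rear corners and ends (3 mm play).
- lever_hinge (a point): Pivot of the cam lever, 30 mm above the bench, 65 mm in +x from the holder's origin; the pivot axis is the holder's y. Axes as the holder.
- lever_tip (a point): Centre of the black cross-bar (50 mm long along y, 18 thick) at the end of the cam lever's round handle (12 mm thick), 78 mm from the pivot.
- lever (a joint): Cam lever angle, rad. At 0 the handle leans 0.35 rad from upright to the holder's -x, over the strip, and a steel lobe overhangs the base's front edge by 10 mm, locking it. Grows as the handle swings to +x, away from the strip; stop at 1.6 (leaning 1.25 rad to +x). Fully over: above 1.2, lobe clear of the strip. Stays where left; about 2 N at the tip moves it.
- roof_lip (a point): Point on top of the fixed model roof's board (15 mm above the bench) straight below the middle of the shingle's free lip. x points level in under the shingle, square to the lip; y along the lip, z up. The plywood board is 260 (x) by 200 mm (y), 15 thick, bare for 150 mm in -x of the lip. Pressed firmly: some 10 N of push on the board.
- shingle (a joint): Lift angle of the shingle, rad: 0 lying flat, grows as its lip lifts. A dark plate 200 mm wide, 105 long, 5 thick, hinged at its far edge, 105 mm in +x of the lip, held down by its weight only. Its underside is 10 mm above the board, on 10 mm wide battens along its sides: 180 mm free width and 95 mm free depth beneath.
- water_mid (a point): Bystander: clear bottle, 66 mm across, 200 mm tall; point half-way up.
- jar_mid (a point): Bystander: glass jar, 70 mm across, 85 mm tall; point half-way up.
- tape_mid (a point): Bystander: cardboard ring lying flat, 76 mm across, 19 mm tall; point at its centre.
- cap_mid (a point): Bystander: bottle cap, 32 mm across, 16 mm tall; point at its centre.
- offcut_mid (a point): Bystander: spare piece of shingle lying flat, 100 x 64 x 8 mm; point at its centre.
- glue_mid (a point): Bystander: white glue bottle, 52 mm across, 130 mm tall; point half-way up.
- driver_grip (a point): Bystander: screwdriver lying flat, about 200 mm long; point on its handle.
Not all that is in view belongs to the job. There is more than one size of the part that bears flashing_grip; the job needs the smaller.

How it is judged:
On the way, in this order (a step that is already met when the one before it is completed fails the run):
1. the cam lever is flipped over (joint above 1.2) (value of joint lever above 1.2 rad), for 0.2 s.
2. the strip's front edge is under the shingle's lip, in line with it (x of flashing_edge in the frame of roof_lip above 0.005 m and z of flashing_edge in the frame of roof_lip below 0.009 m and y of flashing_edge in the frame of roof_lip between -0.03 and 0.03 m), for 0.1 s.
At the end, for the whole second after the job is handed in: Front edge 23-48 mm under the lip, within 25 mm of its middle, 0.12 rad of square, within 5 mm of the board, strip flat (0.05 rad); shingle under 0.02 rad; lever above 1.2; fingers bear on the strip with over 3 N and the strip on the roof with over 5 N, through the last second (y of flashing_edge in the frame of roof_lip between -0.025 and 0.025 m and z of flashing_edge in the frame of roof_lip between -0.003 and 0.005 m and angle between the x axis of flashing_edge and the x axis of roof_lip, either way round below 0.12 rad and x of flashing_edge in the frame of roof_lip between 0.023 and 0.048 m and angle between flashing_edge's own z axis and vertical below 0.05 rad and value of joint shingle below 0.02 rad and value of joint lever above 1.2 rad and contact force between the fingers and flashing above 3 N and contact force between flashing and roof above 5 N); the arm keeps its last pose, push and grip.
It fails at once if the shingle is lifted more than 0.05 rad (about 5 mm at its lip) (value of joint shingle above 0.05 rad).
It fails at once if the strip is pulled out while the cam lever is still over it (distance of flashing_edge from where it was at the start of the episode above 0.02 m and value of joint lever below 0.9 rad).
It fails at once if a bystander is moved by more than 40 mm (distance of any of water_mid, jar_mid, tape_mid, cap_mid, offcut_mid, glue_mid, driver_grip from where it was at the start of the episode above 0.04 m).
It also fails if it takes over 61 s, if anything falls off the work surface, if the arm or the gripper's body presses on something with over 40 N, if the wrist force passes 120 N, or if a joint passes its speed limit or range.

## Robot

A 6-joint arm with a two-finger parallel gripper is mounted at the origin on the work surface. World frame = base frame: x ahead of the robot, y to its left, z up, the work surface at z = 0. Lengths are in m, angles in rad, forces in N, time in s.
With the tool pointing down it reaches from about 0.3 to 0.875 m from the base axis. Payload 6.4 kg.
Tool frame: the origin (TCP) lies midway between the tips of the shut fingers; the grasp point (between the pads) lies 19 mm behind it (grasp_offset is the distance from the TCP to the grasp point, in m); z points along the fingers, y is the line along which they close (so a half turn about z gives the same grasp; the last joint's range is limited). The gripper opens to 85 mm and grips with 20 to 120 N. Pads are 22 mm wide; open, the fingers measure 114 mm over their backs; the gripper's body (76 mm by 85 mm) begins 54 mm behind the grasp point. The pads swing forward as they close: fully open they stand 13 mm farther back than shut.
Start: joints at [-1.43, 0.181, 1.607, -0, 1.354, -0.206], TCP at [0.195, -0.541, 0.231] pointing down, gripper open.
Joint ranges: [-2.99, 2.99], [-0.89, 2.07], [0.3, 2.58], [-1.14, 4.28], [0, 2.63], [-3.12, 3.12]. Speed limits (rad/s): [2.57, 2.57, 3.01, 3.14, 3.14, 3.14].

## Interface

Orientations are given as a unit quaternion [w, x, y, z].
In Python, from bench import * gives the robot as it stands. The module is installed in compiled form; this text tells all that it offers.
- The arm moves only by the tool servo_tool, never from a script. Its argument "commands" is text: rows parted by semicolons, each of 7 numbers parted by spaces: the turn, a rotation vector about the tool's x, y, z in rad, then the shift along the tool's x, y, z in mm, then the opening, from 0 (shut) to 1 (fully open). In form: wx wy wz dx dy dz claw; .... A call has 1 to 5 rows; each row shifts and turns the commanded pose from where the row before left it, along the tool's axes as they then stand; what a row does not reach is not made up. A row lasts 1/8 s, in which the tool goes at most 62.5 mm and 10.7 degrees, less where a joint would pass 70% of its speed; a pose out of reach is approached as far as the arm can. A call with a gripper value outside its range is refused whole. The fingers move at their own pace and stop on an object; the grip force is fixed at half the most. Time passes only in rows, so rows that do not move let the fingers close. It gives the time, the measured TCP pose, the force, the opening and the grip force at its end, in the units of the state.
- get_obs(): the state, without advancing time (a new reading comes with each control period).
- camera(name): name is "scene" or "side" or "wrist"; returns the picture (400x640x3 uint8, blue, green, red); there is no depth.
- calibration(name): a dict with "fx", "fy", "cx", "cy" (pixels), "k1" (the pictures are not rectified: a ray, as slopes to the right and down, at radius r is drawn at 1 + k1 r^2 times it, then the intrinsics apply), "R" (3x3) and "t" (3): a world point X has camera coordinates R X + t. Camera axes: x right, y down, z forward; pixel columns grow to the right and rows downward; lengths in m; the calibration is good to about 2 mm. A picture is of the moment at which its call begins: read the wrist's pose just before it. calibration takes no time and is no camera call; for the wrist camera it gives the pose at the moment of the call.
- hand_in(): hands the job in; it is judged then, once.
The state is a dict: "time_s": time; "q": joint angles; "dq": joint speeds; "joint_efforts": joint torques, N m; "eef_pos": TCP position; "eef_rot": TCP orientation; "wrist_force": force on the tool from outside, world axes, zero at the start; "torque": the same for the moment, N m; "opening": opening from 0.0 (shut) to 1.0 (fully open); "grasp_force": force on a finger pad.
Only numpy, scipy, OpenCV 4.12 (cv2) and the standard library are available. Lean on these libraries where they do the work, as an engineer would, in place of code of your own. Each camera call takes 0.05 s, during which the arm holds its last target. There are 200 camera calls.

## Working session

There is one attempt and no reset: what is moved stays moved. The work goes in short steps, Python scripts to look and compute and a tool call to move; the robot and the scene stay as the last step left them, time stands still between calls to the robot, and variables do not carry over. Pictures are saved under pics/ and viewed, at most 10 in all, crops included, and the job is handed in when it is done.

Besides the shell and the picture viewer there is one more tool, called after "Request:" as name(argument=value, ...) on one line, values as JSON. servo_tool: Moves the arm, as the interface text tells. Its arguments: {"type":"object","properties":{"commands":{"type":"string"}},"required":["commands"]}

```bash
mkdir -p pics
cat > h.py <<'E'
from bench import *
import numpy as np, cv2
from scipy.spatial.transform import Rotation as Ro
def px2w(name,uv,z,c=None):
    c=c or calibration(name); out=[]
    K=np.array([[c['fx'],0,c['cx']],[0,c['fy'],c['cy']],[0,0,1.]])
    for (u,v) in uv:
        s=cv2.undistortPoints(np.array([[[u,v]]],float),K,np.array([c['k1'],0,0,0,0.]))[0,0]
        R=np.array(c['R']);t=np.array(c['t']);d=R.T@np.array([s[0],s[1],1]);o=-R.T@t
        out.append(o+d*(z-o[2])/d[2])
    return np.array(out)
def w2px(name,P,c=None):
    c=c or calibration(name)
    P=np.atleast_2d(P)@np.array(c['R']).T+np.array(c['t']);s=P[:,:2]/P[:,2:];r=(s**2).sum(1,keepdims=True)
    s=s*(1+c['k1']*r);return np.c_[c['fx']*s[:,0]+c['cx'],c['fy']*s[:,1]+c['cy']]
E
python3 - <<'E'
from h import *
np.set_printoptions(precision=3,suppress=True)
for n in ("scene","side"):
    im=camera(n);cv2.imwrite(f"pics/{n}0.png",im)
    c=calibration(n);print(n,c['fx'],-np.array(c['R']).T@c['t'])
o=get_obs();print(o['eef_pos'],o['eef_rot'],o['time_s'])
a=cv2.imread("pics/scene0.png");b=cv2.imread("pics/side0.png")
E
```

```text
scene 457.585562612895 [ 1.222 -0.199  1.101]
side 425.64428320457085 [-0.113  0.82   0.778]
[ 0.195 -0.54   0.23 ] [-0.001  0.985  0.173  0.   ] 0.1
```

View pics/scene0.png

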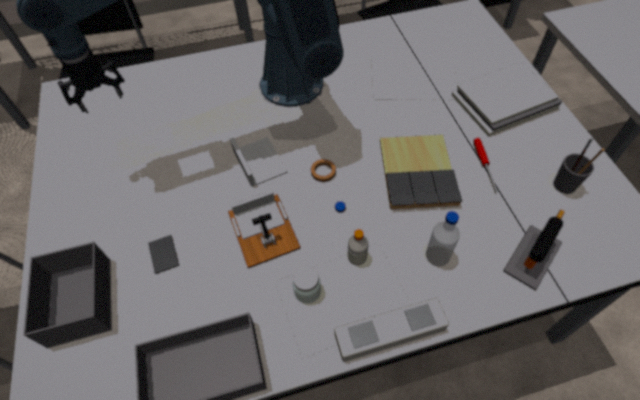

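View pics/side0.png

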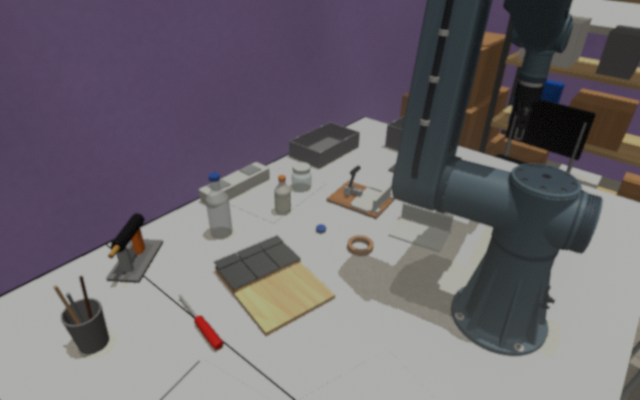

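Scene: holder with strip and lever is at (265,230) and the roof at (420,170). Strip candidates are the loose, larger L-section on the bench at (258,160) and the one in the holder at (258,213). By the description I choose the one in the holder, and check it in a crop.

```bash
python3 - <<'E'
from h import *
a=cv2.imread("pics/scene0.png");b=cv2.imread("pics/side0.png")
def crop(im,x0,y0,w,h,s):
    o=cv2.resize(im[y0:y0+h,x0:x0+w],None,fx=s,fy=s,interpolation=cv2.INTER_CUBIC)
    o=cv2.convertScaleAbs(o,alpha=1.3)
    for x in range((x0+9)//10*10,x0+w,10):
        cv2.line(o,((x-x0)*s,0),((x-x0)*s,6),(0,0,255),1);cv2.putText(o,str(x),((x-x0)*s-9,16),0,.32,(0,0,255))
    for y in range((y0+9)//10*10,y0+h,10):
        cv2.line(o,(0,(y-y0)*s),(6,(y-y0)*s),(0,0,255),1);cv2.putText(o,str(y),(7,(y-y0)*s+4),0,.32,(0,0,255))
    return o
top=np.hstack([crop(a,220,185,80,82,5),crop(a,372,130,100,82,4)[:,:400]])
print(top.shape if 0 else '')
E
cat >> h.py <<'E'
def crop(im,x0,y0,w,h,s):
    o=cv2.resize(im[y0:y0+h,x0:x0+w],None,fx=s,fy=s,interpolation=cv2.INTER_CUBIC)
    o=cv2.convertScaleAbs(o,alpha=1.3)
    for x in range((x0+9)//10*10,x0+w,10):
        cv2.line(o,((x-x0)*s,0),((x-x0)*s,6),(0,0,255),1);cv2.putText(o,str(x),((x-x0)*s-9,16),0,.32,(0,0,255))
    for y in range((y0+9)//10*10,y0+h,10):
        cv2.line(o,(0,(y-y0)*s),(6,(y-y0)*s),(0,0,255),1);cv2.putText(o,str(y),(7,(y-y0)*s+4),0,.32,(0,0,255))
    return o
E
python3 - <<'E'
from h import *
a=cv2.imread("pics/scene0.png");b=cv2.imread("pics/side0.png")
A=crop(a,222,185,80,85,5);B=crop(a,372,128,100,85,4)
B=np.vstack([B,np.zeros((425-340,400,3),np.uint8)])
cv2.imwrite("pics/crop1.png",np.hstack([A,B]))
E
```

```text
Traceback (most recent call last):
ValueError: all the input array dimensions except for the concatenation axis must match exactly, but along dimension 0, the array at index 0 has size 410 and the array at index 1 has size 328
```

View pics/crop1.png

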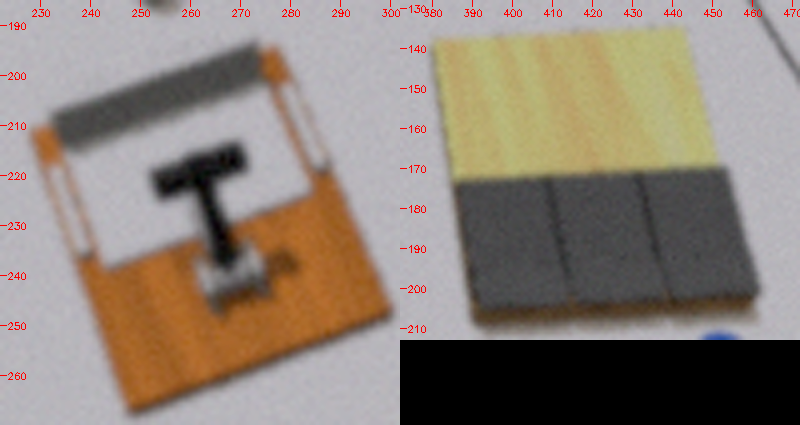

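Run:
```python
from h import *
np.set_printoptions(precision=4,suppress=True)
H=px2w("scene",[(228.6,210.6),(277,194),(300.4,247.8),(248,267)],.012);print("holder RL RR FR FL\n",H)
S=px2w("scene",[(243,239),(284.6,223.4)],.016);print("strip front",S, np.linalg.norm(S[1]-S[0]))
U=px2w("scene",[(232,208),(273,193.5)],.057);print("ustand top",U, np.linalg.norm(U[1]-U[0]))
L=px2w("scene",[(385.75,173.6),(453.75,170),(390.25,204.8),(461.5,201)],.030);print("shingle",L)
B=px2w("scene",[(380.25,138),(443.5,135)],.015);print("roof rear",B)
for P in (H,): print([np.linalg.norm(P[i]-P[(i+1)%4]) for i in range(4)], P.mean(0))
for a,b in ((L[0],L[1]),(L[2],L[3]),(B[0],B[1]),(H[0],H[1]),(H[3],H[2]),(S[0],S[1])): d=b-a; print(np.linalg.norm(d),np.degrees(np.arctan2(d[1],d[0])))
print("tape,cap,jar,glue",px2w("scene",[(323,170),(340,207),(307,290),(357,258)],.01))
print(calibration("wrist"))
```

```text
holder RL RR FR FL
 [[ 0.4686 -0.2959  0.012 ]
 [ 0.4529 -0.1522  0.012 ]
 [ 0.6423 -0.1302  0.012 ]
 [ 0.6572 -0.2751  0.012 ]]
strip front [[ 0.5734 -0.2726  0.016 ]
 [ 0.5584 -0.1537  0.016 ]] 0.11987596203163602
ustand top [[ 0.4941 -0.2816  0.057 ]
 [ 0.4798 -0.1644  0.057 ]] 0.11810355131518942
shingle [[0.488  0.1678 0.03  ]
 [0.5339 0.3625 0.03  ]
 [0.594  0.1419 0.03  ]
 [0.6401 0.3363 0.03  ]]
roof rear [[0.3411 0.2052 0.015 ]
 [0.388  0.3991 0.015 ]]
[np.float64(0.1445372636067725), np.float64(0.19064870778260354), np.float64(0.1455753248026518), np.float64(0.18965308526125174)] [ 0.5553 -0.2133  0.012 ]
0.20001535658340994 76.71839765425518
0.19982008800808584 76.67873194162846
0.1994960671330511 76.38963839604433
0.1445372636067725 96.23543777383809
0.1455753248026518 95.84510098289262
0.11987596203163602 97.2070230956774
tape,cap,jar,glue [[ 0.4063 -0.0005  0.01  ]
 [ 0.5478  0.0096  0.01  ]
 [ 0.7623 -0.1436  0.01  ]
 [ 0.7139  0.0055  0.01  ]]
{'fx': 358.5893076363942, 'fy': 358.5893076363942, 'cx': 318.5248017371341, 'cy': 195.86034576479977, 'k1': -0.02677874546745067, 'R': array([[ 0.3376, -0.9413, -0.0017],
       [-0.9015, -0.3238,  0.2871],
       [-0.2707, -0.0954, -0.9579]]), 't': array([-0.5738, -0.0353,  0.3802])}
```

Crop: the strip in the holder is 120 mm wide and lies under the lobe, so it is the right one (upstand top (232,208)–(273,193), front edge (243,239)–(285,223)). Roof lip runs (386,174)–(454,170). Sizes match the description. Next I turn the tool and approach the lever.

```bash
cat >> h.py <<'E'
hc,hs=np.cos(np.radians(6.5)),np.sin(np.radians(6.5))
HINGE=np.array([.605,-.2078,0])
EX=np.array([hc,hs,0]);EY=np.array([-hs,hc,0])
def goto(P,yaw):   # tool y at world yaw(deg), z down
    o=get_obs();q=o['eef_rot'];R=Ro.from_quat([q[1],q[2],q[3],q[0]])
    y=np.array([np.cos(np.radians(yaw)),np.sin(np.radians(yaw)),0]);z=np.array([0,0,-1.]);x=np.cross(y,z)
    D=Ro.from_matrix(np.c_[x,y,z]);p=o['eef_pos']
    print("t",o['time_s'],"pos",np.round(p,4),"F",np.round(o['wrist_force'],1),"op",round(o['opening'],2),"gf",round(o['grasp_force'],1))
    print("rot",np.round((R.inv()*D).as_rotvec(),4),"shift after rot mm",np.round(D.inv().apply(np.array(P)-p)*1000,1), "now",np.round(R.inv().apply(np.array(P)-p)*1000,1))
E
python3 - <<'E'
from h import *
goto(HINGE-.072*EX+[0,0,.14],6.5)
E
```

```text
t 0.1 pos [ 0.1954 -0.5403  0.2305] F [ 0.1 -0.1 -0.4] op 1.0 gf 0.0
rot [-1.1000e-03 -1.3000e-03 -1.3374e+00] shift after rot mm [284.  372.6  90.5] now [ 428.2 -190.    90.9]
```

Request:
servo_tool(commands="0 0 -0.167 0 0 0 0; 0 0 -0.167 0 0 0 0; 0 0 -0.167 0 0 0 0; 0 0 -0.167 0 0 0 0; 0 0 -0.167 0 0 0 0")

```text
time_s: 0.72
eef_pos: [0.1954, -0.5404, 0.2307]
eef_rot: [-0.0, 0.829, 0.559, 0.0]
wrist_force: [1.9, -0.8, -0.1]
opening: 0.001
grasp_force: 0.0
```

Request:
servo_tool(commands="0 0 -0.167 0 0 0 0; 0 0 -0.167 0 0 0 0; 0 0 -0.167 0 0 0 0; 0 0 0 0 0 0 0; 0 0 0 0 0 0 0")

```text
time_s: 1.35
eef_pos: [0.1954, -0.5406, 0.231]
eef_rot: [-0.0, 0.668, 0.745, 0.0]
wrist_force: [-0.2, 0.3, -0.2]
opening: 0.001
grasp_force: 0.0
```

Run:
```python
from h import *
goto(HINGE-.072*EX+[0,0,.14],6.5)
```

```text
t 1.35 pos [ 0.1954 -0.5406  0.231 ] F [-0.2  0.3 -0.2] op 0.0 gf 0.0
rot [-0.     -0.0006 -0.0046] shift after rot mm [284.3 372.6  91. ] now [286.  371.3  91.2]
```

Request:
servo_tool(commands="0 0 0 28.5 37 0 0; 0 0 0 28.5 37 0 0; 0 0 0 28.5 37 0 0; 0 0 0 28.5 37 0 0; 0 0 0 28.5 37 0 0")

```text
time_s: 1.98
eef_pos: [0.3643, -0.3774, 0.2314]
eef_rot: [0.0, 0.667, 0.745, -0.0]
wrist_force: [0.7, -0.3, -0.4]
opening: -0.003
grasp_force: 0.0
```

Request:
servo_tool(commands="0 0 0 28.5 37 0 0; 0 0 0 28.5 37 0 0; 0 0 0 28.5 37 0 0; 0 0 0 28.5 37 0 0; 0 0 0 0 0 0 0")

```text
time_s: 2.6
eef_pos: [0.4993, -0.2463, 0.2312]
eef_rot: [-0.0, 0.666, 0.746, 0.0]
wrist_force: [-1.0, -0.4, 0.1]
opening: -0.003
grasp_force: 0.0
```

Run:
```python
from h import *
goto(HINGE-.072*EX+[0,0,.14],6.5)
c=calibration("wrist");im=camera("wrist")
cv2.imwrite("pics/w1.png",im)
for n,r in (("tip0",[-.0267,0,.103]),("strip front",[-.040,0,.016]),("grip",[-.125,0,.042]),("hinge",[0,0,.03])):
    print(n,w2px("wrist",HINGE+r[0]*EX+[0,0,r[2]],c).round())
import pickle;pickle.dump(c,open("cw1.pkl","wb"))
```

```text
t 2.6 pos [ 0.4993 -0.2463  0.2312] F [-1.  -0.4  0.1] op -0.0 gf 0.0
rot [ 0.0003 -0.0005  0.0006] shift after rot mm [26.3 37.4 91.2] now [26.2 37.4 91.2]
tip0 [[426. 153.]]
strip front [[388. 138.]]
grip [[301. 142.]]
hinge [[432. 140.]]
```

View pics/w1.png

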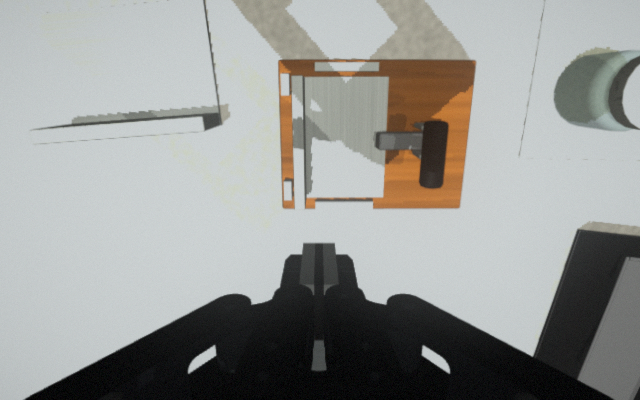

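The wrist picture shows strip front edge at (386,138) and cross-bar at (433,153), within about 5 mm of my estimate. Go push.

Request:
servo_tool(commands="0 0 0 13 18.5 0 0; 0 0 0 13.3 18.8 30 0; 0 0 0 0 0 50 0; 0 0 0 0 0 50 0; 0 0 0 0 0 5 0")

```text
time_s: 3.28
eef_pos: [0.5283, -0.2176, 0.0925]
eef_rot: [-0.004, 0.667, 0.745, -0.001]
wrist_force: [-0.3, 0.5, 0.8]
opening: -0.0
grasp_force: 0.0
```

Request:
servo_tool(commands="0 0 0 0 0 0 0; 0 0 0 0 15 0 0; 0 0 0 0 15 0 0; 0 0 0 0 12 -1 0; 0 0 0 0 12 0 0")

```text
time_s: 3.9
eef_pos: [0.5867, -0.2123, 0.098]
eef_rot: [0.0, 0.666, 0.746, -0.0]
wrist_force: [-1.5, -0.7, 2.1]
opening: -0.001
grasp_force: 1.4
```

Request:
servo_tool(commands="0 0 0 0 14 1 0; 0 0 0 0 14 1 0; 0 0 0 0 11 5 0; 0 0 0 0 11 6 0; 0 0 0 0 9 8 0")

```text
time_s: 4.53
eef_pos: [0.6446, -0.2053, 0.0755]
eef_rot: [-0.0, 0.666, 0.746, 0.0]
wrist_force: [-2.8, 0.8, -0.1]
opening: -0.003
grasp_force: 1.2
```

Request:
servo_tool(commands="0 0 0 0 8 8 0; 0 0 0 0 4 6 0; 0 0 0 0 2 4 0; 0 0 0 0 0 0 0")

```text
time_s: 5.03
eef_pos: [0.6583, -0.2043, 0.0581]
eef_rot: [0.0, 0.666, 0.746, 0.0]
wrist_force: [-0.2, 0.7, 0.2]
opening: -0.005
grasp_force: 0.0
```

Run:
```python
from h import *
goto(HINGE+.052*EX+[0,0,.060],6.5)
```

```text
t 5.025 pos [ 0.6583 -0.2043  0.0581] F [-0.2  0.7  0.2] op -0.01 gf 0.0
rot [ 0.0006  0.0001 -0.0016] shift after rot mm [ 2.5 -1.3 -1.9] now [ 2.5 -1.3 -1.9]
```

Request:
servo_tool(commands="0 0 0 0 -4 -40 0; 0 0 0 0 0 -60 0; 0 0 0 -10 -50 -20 1; 0 0 0 -30 -50 0 1; 0 0 0 -40 -50 0 1")

```text
time_s: 5.65
eef_pos: [0.5143, -0.3003, 0.1797]
eef_rot: [0.002, 0.666, 0.746, 0.0]
wrist_force: [1.0, -1.1, 0.2]
opening: 0.632
grasp_force: 0.0
```

Request:
servo_tool(commands="0 0 0 0 -24 0 1; 0 0 0 0 0 0 1")

```text
time_s: 5.9
eef_pos: [0.4901, -0.3034, 0.179]
eef_rot: [0.001, 0.667, 0.745, 0.0]
wrist_force: [0.3, -0.5, -0.6]
opening: 0.999
grasp_force: 0.0
```

Run:
```python
from h import *
goto(HINGE-.125*EX+[0,0,.09],6.5)
c=calibration("wrist");im=camera("wrist")
cv2.imwrite("pics/w2.png",np.hstack([crop(im,200,0,250,240,2)[:, :500],crop(camera("scene"),215,180,100,160,3)]))
for L in (.85,1.05,1.25): print(L,w2px("wrist",HINGE+.078*np.sin(L)*EX+[0,0,.03+.078*np.cos(L)],c).round())
for n,r in (("strip front",[-.040,0,.016]),("grip",[-.125,0,.042]),("gripL",[-.125,.06,.057]),("gripR",[-.125,-.06,.057])):
    print(n,w2px("wrist",HINGE+r[0]*EX+r[1]*EY+[0,0,r[2]],c).round(1))
import pickle;pickle.dump(c,open("cw2.pkl","wb"))
```

```text
t 5.9 pos [ 0.4901 -0.3034  0.179 ] F [ 0.3 -0.5 -0.6] op 1.0 gf 0.0
rot [ 0.0009  0.0008 -0.0042] shift after rot mm [82. -0. 89.] now [82.1 -0.4 88.9]
0.85 [[601.  75.]]
1.05 [[600.  75.]]
1.25 [[594.  76.]]
strip front [[421.7  77. ]]
grip [[317.1  76.5]]
gripL [[316.3 -19.4]]
gripR [[317.6 160. ]]
```

View pics/w2.png

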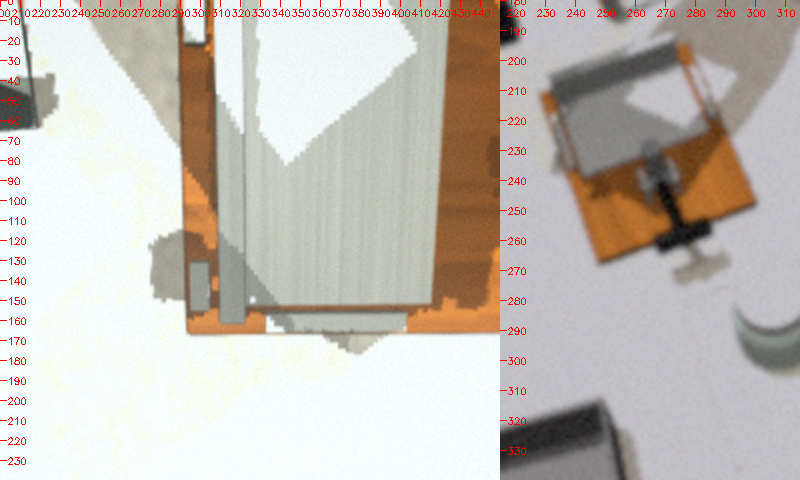

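Run:
```python
from h import *
for L in (.7,.85,1.05,1.15,1.25): print(L,w2px("scene",HINGE+.078*np.sin(L)*EX+[0,0,.03+.078*np.cos(L)]).round(1))
```

```text
0.7 [[271.6 244.9]]
0.85 [[273.  249.2]]
1.05 [[274.8 254.5]]
1.15 [[275.6 256.9]]
1.25 [[276.3 259.1]]
```

Lever is fully over (bar at scene (276,259), which matches lean 1.25), and the upstand is where predicted. Next is the grasp.

Request:
servo_tool(commands="0 0 0 41 -0.5 30 0.5; 0 0 0 41 0 30 0.5; 0 0 0 0 0 40 0.5; 0 0 0 0 0 40 0.5; 0 0 0 0 0 14 0.5")

```text
time_s: 6.62
eef_pos: [0.4812, -0.2192, 0.0221]
eef_rot: [-0.002, 0.666, 0.746, -0.0]
wrist_force: [-0.2, -0.2, 0.1]
opening: 0.5
grasp_force: 0.0
```

Request:
servo_tool(commands="0 0 0 0 0 0 0.5; 0 0 0 0 0 0 0.5")

```text
time_s: 6.88
eef_pos: [0.4829, -0.2218, 0.0258]
eef_rot: [0.001, 0.666, 0.746, 0.0]
wrist_force: [1.1, -0.0, 0.6]
opening: 0.498
grasp_force: 0.0
```

Run:
```python
from h import *
goto(HINGE-.126*EX+[0,0,.0235],6.5)
```

```text
t 6.875 pos [ 0.4829 -0.2218  0.0258] F [ 1.1 -0.   0.6] op 0.5 gf 0.0
rot [ 0.002   0.0019 -0.0011] shift after rot mm [ 0.1 -3.1  2.3] now [ 0.1 -3.1  2.3]
```

Request:
servo_tool(commands="0 0 0 0 -2 1.5 0.5; 0 0 0 0 0 0 0; 0 0 0 0 0 0 0; 0 0 0 0 0 0 0; 0 0 0 0 0 0 0")

```text
time_s: 7.5
eef_pos: [0.4798, -0.2216, 0.0234]
eef_rot: [0.0, 0.666, 0.746, -0.0]
wrist_force: [-1.4, 0.3, 5.9]
opening: 0.105
grasp_force: 59.6
```

Request:
servo_tool(commands="0 0 0 0 0 0 0; 0 0 0 0 0 0 0; 0 0 0 0 0 0 0")

```text
time_s: 7.88
eef_pos: [0.4798, -0.2216, 0.0234]
eef_rot: [0.0, 0.666, 0.746, -0.0]
wrist_force: [-1.6, 0.8, 6.4]
opening: 0.109
grasp_force: 59.7
```

Request:
servo_tool(commands="0 0 0 0 0 -10 0; 0 0 0 0 0 -20 0; 0 0 0 0 0 -30 0; 0 0 0 0 0 -30 0; 0 0 0 0 0 0 0")

```text
time_s: 8.5
eef_pos: [0.481, -0.2224, 0.1153]
eef_rot: [0.003, 0.666, 0.746, 0.0]
wrist_force: [0.9, 0.2, -0.9]
opening: 0.105
grasp_force: 58.7
```

Run:
```python
from h import *
y=np.radians(-13.35);RX=np.array([np.cos(y),np.sin(y),0]);LIP=np.array([.512,.266,.015])
goto(LIP-.035*RX-.085*RX+[0,0,.1],-13.35)
c=calibration("wrist");im=camera("wrist")
cv2.imwrite("pics/w3.png",np.hstack([im[:400,:,:][:, 100:500],crop(camera("scene"),215,130,100,100,4)]))
```

```text
t 8.5 pos [ 0.481  -0.2224  0.1153] F [ 0.9  0.2 -0.9] op 0.1 gf 58.7
rot [0.0044 0.0029 0.3451] shift after rot mm [ 4.823e+02 -2.026e+02  3.000e-01] now [522.4 -27.5  -1.7]
```

View pics/w3.png

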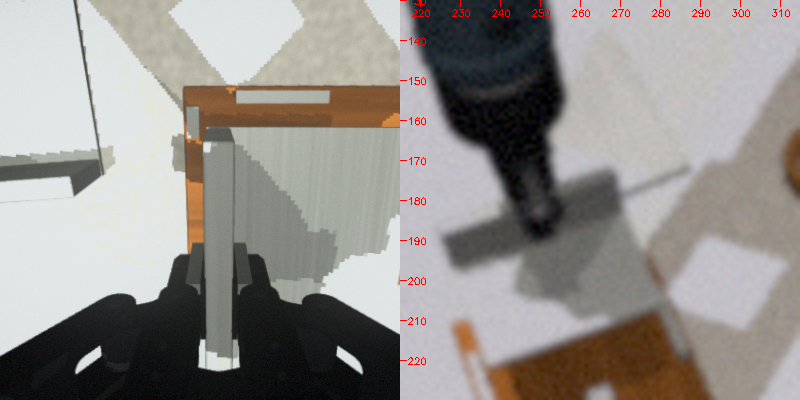

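Strip is held: upstand between the pads, base level, decoy untouched. Carry it to the roof.

Request:
servo_tool(commands="0 0 0.17 0 0 0 0; 0 0 0.17 0 0 0 0; 0 0 0 45 -17 0 0; 0 0 0 45 -17 0 0; 0 0 0 45 -17 0 0")

```text
time_s: 9.22
eef_pos: [0.4587, -0.0764, 0.1109]
eef_rot: [-0.002, 0.783, 0.622, -0.001]
wrist_force: [1.4, 0.1, -1.2]
opening: 0.109
grasp_force: 58.7
```

Request:
servo_tool(commands="0 0 0 45 -17 0 0; 0 0 0 45 -17 0 0; 0 0 0 45 -17 0 0; 0 0 0 45 -17 0 0; 0 0 0 45 -17 0 0")

```text
time_s: 9.85
eef_pos: [0.4267, 0.1615, 0.1112]
eef_rot: [-0.001, 0.783, 0.622, -0.001]
wrist_force: [0.7, -0.9, -1.7]
opening: 0.111
grasp_force: 58.7
```

Request:
servo_tool(commands="0 0 0 45 -24 0 0; 0 0 0 45 -24 0 0; 0 0 0 0 0 0 0; 0 0 0 0 0 0 0")

```text
time_s: 10.35
eef_pos: [0.4009, 0.2583, 0.1114]
eef_rot: [-0.0, 0.783, 0.623, -0.001]
wrist_force: [0.3, -0.3, -2.5]
opening: 0.107
grasp_force: 58.7
```

```bash
cat >> h.py <<'E'
yr=np.radians(-13.35);RX=np.array([np.cos(yr),np.sin(yr),0]);RY=np.array([-np.sin(yr),np.cos(yr),0]);LIP=np.array([.512,.266,0])
E
python3 - <<'E'
from h import *
goto(LIP-.115*RX+[0,0,.06],-13.35)
E
```

```text
t 10.35 pos [0.4009 0.2583 0.1114] F [ 0.3 -0.3 -2.5] op 0.11 gf 58.7
rot [-0.0022  0.0017  0.0061] shift after rot mm [33.1 -8.7 51.4] now [33.3 -8.4 51.4]
```

Request:
servo_tool(commands="0 0 0.006 16 -4 0 0; 0 0 0 17 -4.5 15 0; 0 0 0 0 0 20 0; 0 0 0 0 0 16 0; 0 0 0 0 0 0 0")

```text
time_s: 10.98
eef_pos: [0.4003, 0.2913, 0.0602]
eef_rot: [-0.0, 0.785, 0.619, -0.002]
wrist_force: [-0.1, -0.7, -1.3]
opening: 0.11
grasp_force: 58.7
```

Run:
```python
from h import *
goto(LIP-.115*RX+[0,0,.028],-13.35)
c=calibration("wrist");im=camera("wrist");s=camera("scene")
import pickle;pickle.dump(c,open("cw4.pkl","wb"))
cv2.imwrite("pics/w4s.png",s);cv2.imwrite("pics/w4w.png",im)
cv2.imwrite("pics/w4.png",np.vstack([np.hstack([crop(s,365,105,100,100,4),crop(im,240,0,200,200,2)]),np.zeros((0,800,3),np.uint8)]))
```

```text
t 10.975 pos [0.4003 0.2913 0.0602] F [-0.1 -0.7 -1.3] op 0.11 gf 58.7
rot [-0.003   0.0023 -0.0027] shift after rot mm [ 1.2 -0.5 32.2] now [ 1.3 -0.4 32.2]
```

View pics/w4.png

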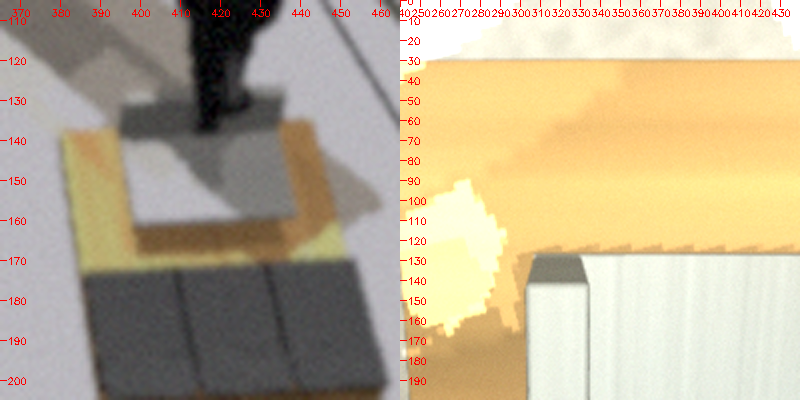

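Run:
```python
from h import *
o=get_obs();t=o['eef_pos']
S=px2w("scene",[(398.5,161.75),(439.25,158.5)],.0505);m=S.mean(0);d=S[1]-S[0]
print(S,np.linalg.norm(d),np.degrees(np.arctan2(d[1],d[0])))
print("edge rel lip",(m-LIP)@RX,(m-LIP)@RY,"rel tcp",(m-t)@RX,(m-t)@RY)
```

```text
[[0.47220595 0.21142042 0.0505    ]
 [0.49587313 0.32957525 0.0505    ]] 0.12050186696647769 78.67318629566313
edge rel lip -0.028243450945695275 -0.0020797442943204653 rel tcp 0.08519872038485957 -0.002078644297616184
```

Scene crop: strip front edge (398.5,162)–(439,158.5), lip (385.5,174)–(453.5,170); the edge is 28 mm short of the lip, 2 mm off centre and nearly square. Lower it, check, then slide in.

Request:
servo_tool(commands="0 0 0.012 2.5 0 14 0; 0 0 0 0 0 14 0; 0 0 0 0 0 3.5 0; 0 0 0 0 0 0 0; 0 0 0 0 0 0 0")

```text
time_s: 11.7
eef_pos: [0.4021, 0.2953, 0.0305]
eef_rot: [0.0, 0.789, 0.615, 0.0]
wrist_force: [0.5, -1.5, -1.0]
opening: 0.11
grasp_force: 58.8
```

Run:
```python
from h import *
goto(LIP-.050*RX+.002*RY+[0,0,.0275],-14)
```

```text
t 11.7 pos [0.4021 0.2953 0.0305] F [ 0.5 -1.5 -1. ] op 0.11 gf 58.8
rot [ 0.0004 -0.0003 -0.0016] shift after rot mm [-0.4 63.7  3. ] now [-0.3 63.7  3.1]
```

Request:
servo_tool(commands="0 0 0 0 0 3 0; 0 0 0 0 6 0.3 0; 0 0 0 0 8 0 0; 0 0 0 0 8 0 0; 0 0 0 0 0 0 0")

```text
time_s: 12.32
eef_pos: [0.4243, 0.2896, 0.0272]
eef_rot: [0.0, 0.789, 0.615, 0.0]
wrist_force: [0.0, -0.3, -1.1]
opening: 0.105
grasp_force: 58.8
```

Run:
```python
from h import *
goto(LIP-.050*RX+.002*RY+[0,0,.0275],-14)
```

```text
t 12.325 pos [0.4243 0.2896 0.0272] F [ 0.  -0.3 -1.1] op 0.11 gf 58.8
rot [ 0.0007 -0.0004 -0.0025] shift after rot mm [-0.3 40.8 -0.3] now [-0.2 40.8 -0.3]
```

Request:
servo_tool(commands="0 0 0 0 8 0 0; 0 0 0 0 8 0 0; 0 0 0 0 8 0 0; 0 0 0 0 0 0 0")

```text
time_s: 12.82
eef_pos: [0.4473, 0.2838, 0.0271]
eef_rot: [0.0, 0.789, 0.615, 0.0]
wrist_force: [0.0, -0.2, -2.6]
opening: 0.109
grasp_force: 58.8
```

Request:
servo_tool(commands="0 0 0 0 8 0 0; 0 0 0 0 8 0 0; 0 0 0 0 0 0 0; 0 0 0 0 0 1 0; 0 0 0 0 0 0 0")

```text
time_s: 13.45
eef_pos: [0.4622, 0.2801, 0.0264]
eef_rot: [0.0, 0.788, 0.615, 0.0]
wrist_force: [-1.5, -1.4, 3.9]
opening: 0.107
grasp_force: 59.4
```

Run:
```python
from h import *
goto(LIP-.050*RX+.002*RY+[0,0,.0265],-14)
c=calibration("wrist");im=camera("wrist");s=camera("scene");d=camera("side")
cv2.imwrite("pics/w5.png",np.hstack([crop(s,370,120,100,100,4),crop(d,200,220,133,100,3)[:,:400] if 0 else cv2.resize(crop(d,205,225,133,133,3),(400,400))]))
cv2.imwrite("pics/w5s.png",s);cv2.imwrite("pics/w5w.png",im)
```

```text
t 13.45 pos [0.4622 0.2801 0.0264] F [-1.5 -1.4  3.9] op 0.11 gf 59.4
rot [ 0.0006 -0.     -0.0015] shift after rot mm [-0.2  1.7 -0.1] now [-0.2  1.7 -0.1]
```

View pics/w5.png

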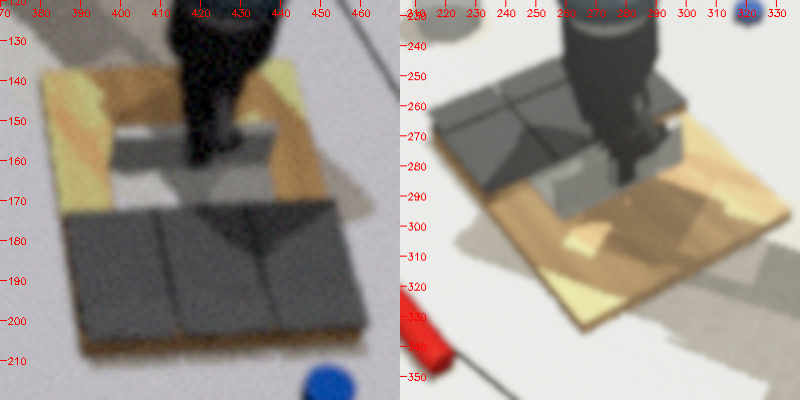

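Strip is about 33 mm under the lip and centred (margins 12.8 and 14.8 px), the shingle lies flat and the board is touched. Press.

Request:
servo_tool(commands="0 0 0 0 1.5 0 0; 0 0 0 0 0 1 0; 0 0 0 0 0 0.5 0; 0 0 0 0 0 0 0; 0 0 0 0 0 0 0")

```text
time_s: 14.22
eef_pos: [0.4628, 0.28, 0.0264]
eef_rot: [-0.0, 0.788, 0.615, -0.001]
wrist_force: [-10.0, -3.4, 22.1]
opening: 0.108
grasp_force: 62.5
```

Request:
servo_tool(commands="0 0 0 0 -0.5 0 0; 0 0 0 0 0 0 0; 0 0 0 0 0 0 0; 0 0 0 0 0 0 0; 0 0 0 0 0 0 0")

```text
time_s: 14.85
eef_pos: [0.4628, 0.2801, 0.0264]
eef_rot: [-0.0, 0.788, 0.615, -0.0]
wrist_force: [-7.7, -3.8, 21.1]
opening: 0.105
grasp_force: 62.3
```

Run:
```python
from h import *
goto(LIP-.050*RX+.002*RY+[0,0,.0265],-14)
print(hand_in())
```

```text
t 14.85 pos [0.4628 0.2801 0.0264] F [-7.7 -3.8 21.1] op 0.11 gf 62.3
rot [-0.0004  0.0002 -0.0012] shift after rot mm [-0.3  1.2 -0.1] now [-0.3  1.2 -0.1]
the job is handed in; nothing more can be done
None
```

I handed the job in at 14.9 s: lever fully over, strip still gripped about 34 mm under the shingle, centred and square, pressed flat with about 21 N; `hand_in()` gave no verdict.

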